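# Shut the clip-lock stationery box

## Robot

A 6-joint arm with a two-finger parallel gripper is mounted at the origin on a cart in front of the work surface, level with it; the furniture and walls round the work are solid. World frame = base frame: x ahead of the robot, y to its left, z up, the work surface at z = 0. Lengths are in mm, angles in rad, forces in N, time in s.
With the tool pointing down it reaches from about 350 to 775 mm from the base axis. Payload 7.3 kg.
Tool frame: the origin (TCP) lies between the finger pads; the fingertips stand 25 mm ahead of it and the grasp point (between the pads) lies 6 mm ahead of it; z points along the fingers, y is the line along which they close (so a half turn about z gives the same grasp; the last joint's range is limited). The gripper opens to 92 mm and grips with 3 to 60 N. Pads are 19 mm wide; open, the fingers measure 130 mm over their backs; the gripper's body (75 mm by 190 mm) begins 47 mm behind the grasp point.
Start: joints at [1.194, 0.342, 1.524, -0, 1.275, -0.146], TCP at [120.08, 511.1, 251.741] pointing down, gripper open.
Joint ranges: [-2.53, 2.53], [-0.77, 2.02], [0.04, 2.7], [-1, 4.14], [0.28, 2.66], [-3.11, 3.11]. Speed limits (rad/s): [2.57, 2.57, 3.14, 3.14, 3.14, 3.14].

## Interface

Orientations are given as [roll, pitch, yaw] about the fixed x, y, z axes, in that order (R = Rz(yaw) Ry(pitch) Rx(roll)).
In Python, from plant import bot gives the robot as it stands.
- The arm moves only by the tool play_rows, never from a script. Its argument "commands" is a list of rows, each an object of numbers: "x", "y", "z": the shift along the tool's x, y, z in m; "twist": the turn about the tool's z in degrees. In form: [{"x": .., "y": .., "z": .., "twist": ..}, ...]. A call has exactly 8 rows; each row is the pose to reach, as a shift and turn from the pose commanded when the call began, along the tool's axes at that moment; what a row does not reach only later rows make up. A row lasts 1/10 s, in which the tool goes at most 50 mm and 8.59 degrees, less where a joint would pass 70% of its speed; a pose out of reach is approached as far as the arm can. A call with a gripper value outside its range is refused whole. "jaw" is the closure, from 0 (fully open) to 1 (shut), set as the call begins (left out, the last holds). The fingers move at their own pace and stop on an object; the grip force is fixed at half the most. Time passes only in rows, so rows that repeat a pose let the fingers close, or fill a call up. It gives the time, the measured TCP pose, the force, the opening and the grip force at its end, in the units of the state.
- bot.get_obs(): the state, without advancing time (a new reading comes with each control period).
- bot.capture(name): name is "scene" or "top"; returns a dict with "pixels" (384x512x3 uint8, red, green, blue), "fx", "fy", "cx", "cy" (pixels), "eye" and "rotation" of the camera in the world. Camera axes: x right, y down, z forward; pixel columns grow to the right and rows downward; lengths in mm; the calibration is good to about 2 mm. A picture is of the moment at which its call begins. There is no depth.
- bot.close_job(): hands the job in; it is judged then, once.
The state is a dict: "time": time; "joint_positions": joint angles; "dq": joint speeds; "tau": joint torques, N m; "tool_pos": TCP position; "tcp_rot": TCP orientation; "contact_force": force on the tool from outside, world axes, zero at the start; "moment": the same for the moment, N m; "grip_width": finger opening in mm; "finger_force": force on a finger pad.
Only numpy, scipy, OpenCV 4.12 (cv2) and the standard library are available. Lean on these libraries where they do the work, as an engineer would, in place of code of your own. Each camera call takes 0.05 s, during which the arm holds its last target. There are 200 camera calls.

## Task

The grey stationery box stands open: push its lid down onto the rim, then fold the two clips on the lid's front edge down over the rim and press each one in until it snaps beneath the rim's rolled lip and stays there. Use only your fingertips, pushing: do not lift the lid further open, pick the box up, tip it or shove it along the desk, and leave everything else where it stands.

Things in the scene. Friction and masses are not known exactly. Their poses are not given: they have to be found in the camera images.
- stationery_box: loose grey box of small stationery on rubber feet, 1.3 kg. Origin at the centre of its underside; x runs from its front (clips, toward the robot) to its back (lid hinge), y to its left seen from the robot, z up. Walls 124 mm (x) by 184 mm (y); a rim round the top stands out to 149 by 209 mm, its edge rolled into a lip 6 mm thick from z = 59 to 65 mm. 79 mm tall with the lid shut
- lid (a joint): angle of the lid in rad: 0 = shut, resting on its seal; it grows as the lid swings up about its hinge along the box's back (1.57 = upright). Friction of about 0.14 N m holds it wherever it is left; it does not fall shut. At 0 it stops against the rim
- lid_hinge (a point): middle of the lid's hinge axis, which runs along box y: at (73.5, 0, 67) mm in the box frame. Its axes turn with the lid and match the box's when the lid is shut
- lid_front (a point): middle of the front edge of the lid's outer face: (-145, 0, 9.5) mm in the frame of lid_hinge. The lid is a stiff slab 147 mm deep, 207 mm wide and 10 mm thick, with a panel 2 mm higher on the middle 100 by 160 mm of its outer face. Between the two clips 54 mm of its front edge are free
- clip_left (a joint): angle in rad of the left clip (at box y = +50 mm): 0 = folded down over the rim and snapped beneath its lip; grows as it swings outward and up (1.57 = level out from the shut lid). Light friction keeps it where it is left. With the lid shut it folds easily to about 0.5, where its barb meets the lip; about 4 N on its lower end toward the box then snaps it to 0 and it stays
- clip_left_hinge (a point): middle of the left clip's hinge axis, which runs along box y at the lid's front edge; with the lid shut at (-73, +50, 75) mm in the box frame. Its axes are the clip's: with the clip folded they match the box's, and the clip hangs 41 mm along -z from here
- clip_left_end (a point): middle of the left clip's free edge on its outer side. The clip is a stiff plate 46 mm wide (along y), 41 mm long and 3 mm thick, its outer face 7 mm outward of the hinge axis; folded and snapped this point is at (-80.5, +50, 34) mm in the box frame
- clip_right (a joint): angle in rad of the right clip (at box y = -50 mm): 0 = folded down over the rim and snapped beneath its lip; grows as it swings outward and up (1.57 = level out from the shut lid). Light friction keeps it where it is left. With the lid shut it folds easily to about 0.5, where its barb meets the lip; about 4 N on its lower end toward the box then snaps it to 0 and it stays
- clip_right_hinge (a point): middle of the right clip's hinge axis, which runs along box y at the lid's front edge; with the lid shut at (-73, -50, 75) mm in the box frame. Its axes are the clip's: with the clip folded they match the box's, and the clip hangs 41 mm along -z from here
- clip_right_end (a point): middle of the right clip's free edge on its outer side. The clip is a stiff plate 46 mm wide (along y), 41 mm long and 3 mm thick, its outer face 7 mm outward of the hinge axis; folded and snapped this point is at (-80.5, -50, 34) mm in the box frame
- glue_stick: standing glue stick, 26 mm across, 90 mm tall; origin at the centre of its foot. Leave it alone
- stapler: stapler lying beside the box, 36 x 138 x 40 mm; origin at the centre of its underside. Leave it alone
- sticky_notes: pad of square notes, 76 x 76 x 13 mm; origin at the centre of its underside. Leave it alone
- ballpen: ball pen lying on the desk, 142 mm long, 11 mm thick; origin under its middle. Leave it alone
- pen_pot: round pen pot, 80 mm across, 98 mm tall; origin at the centre of its foot. Leave it alone
- tape_dispenser: desk tape dispenser, 28 x 125 x 66 mm; origin at the centre of its underside. Leave it alone
- muffin: muffin on a plate, 64 mm across, 57 mm tall; origin at the centre of its foot. Leave it alone

How it is judged (in metres and radians):
On the way:
1. the lid is pushed down onto the rim while both clips still stand out (value of joint lid below 0.03 rad and value of joint each of clip_left, clip_right above 0.3 rad), for 0.1 s.
At the end, for the whole second after the job is handed in: the lid lies shut on its seal (within 0.02 rad) and both clips are folded down and snapped beneath the rim's lip (within 0.1 rad); the box stands flat and at rest within 50 mm of where it stood, and every other thing is within 30 mm of where it was (value of joint lid below 0.02 rad and value of joint each of clip_left, clip_right below 0.1 rad and angle between stationery_box's own z axis and vertical below 0.05 rad and height (world z) of stationery_box below 0.006 m and distance of stationery_box from where it was at the start of the episode below 0.05 m and linear speed of stationery_box below 0.01 m/s and distance of each of glue_stick, stapler, sticky_notes, ballpen, pen_pot, tape_dispenser, muffin from where it was at the start of the episode below 0.03 m); the robot touches nothing.
It fails at once if the box is picked up or tipped (over 12 mm or 0.12 rad) (height (world z) of stationery_box above 0.012 m or angle between stationery_box's own z axis and vertical above 0.12 rad).
It fails at once if the lid is lifted further open (past 1.15 rad) (value of joint lid above 1.15 rad).
It fails at once if the box is shoved along the desk by more than 50 mm (distance of stationery_box from where it was at the start of the episode above 0.05 m).
It fails at once if another thing on the desk is moved by more than 30 mm or tipped (angle between any of glue_stick, pen_pot's own z axis and vertical above 0.5 rad or distance of any of glue_stick, stapler, sticky_notes, ballpen, pen_pot, tape_dispenser, muffin from where it was at the start of the episode above 0.03 m).
It also fails if it takes over 45 s, if anything falls off the work surface, if the arm or the gripper's body presses on something with over 40 N, if the wrist force passes 120 N, or if a joint passes its speed limit or range.

## Working session

There is one attempt and no reset: what is moved stays moved. The work goes in short steps, Python scripts to look and compute and a tool call to move; the robot and the scene stay as the last step left them, time stands still between calls to the robot, and variables do not carry over. Pictures are saved under pics/ and viewed, at most 10 in all, crops included, and the job is handed in when it is done.

Besides the shell and the picture viewer there is one more tool, called after ">>>" in YAML: its name, and indented under it one key for each argument. play_rows: Moves the arm, as the interface text tells. Its arguments: {"type":"object","properties":{"commands":{"type":"array"},"jaw":{"type":"number"}},"required":["commands"]}

```bash
mkdir -p pics; ls
python3 - <<'E'
from plant import bot
import cv2,pickle
for n in("scene","top"):
    c=bot.capture(n);pickle.dump(c,open(n+".pkl","wb"))
    cv2.imwrite(f"pics/{n}0.png",cv2.resize(c["pixels"][:,:,::-1],(800,600),interpolation=cv2.INTER_CUBIC))
    print(n,c["fx"],c["cx"],c["cy"],c["eye"],c["rotation"])
print(bot.get_obs())
E
```

```text
pics
scene 398.5733875658362 262.8234336551845 193.79980668270602 [ -10.23448597  717.46003915 1007.30004209] [-2.30682267 -0.01130842 -2.4446884 ]
top 367.8990100436523 251.1111877002761 188.01236553769445 [ 503.41636663  -96.67549631 1138.25430751] [-3.0234179   0.03341898 -1.57828539]
{'time': 0.1, 'joint_positions': array([ 1.19400528e+00,  3.42664429e-01,  1.52492177e+00,  2.08556850e-05,
        1.27542561e+00, -1.45958925e-01]), 'dq': array([ 0.00087282, -0.00121435, -0.00312168, -0.0007684 ,  0.00045017,
        0.00127536]), 'tau': array([ 8.35547453e-04, -4.32009673e+01, -2.44692886e+01,  7.18921423e-02,
        5.26627118e-02, -4.82736334e-05]), 'tool_pos': array([119.94027703, 510.77099643, 251.10844227]), 'tcp_rot': array([-3.14019148e+00, -2.26136076e-04,  2.91075428e+00]), 'contact_force': array([-0.15237797, -0.06779122, -0.73599779]), 'moment': array([0.00018536, 0.01367219, 0.03832898]), 'finger_force': 0.0, 'grip_width': 91.86936467835946}
```

View pics/scene0.png

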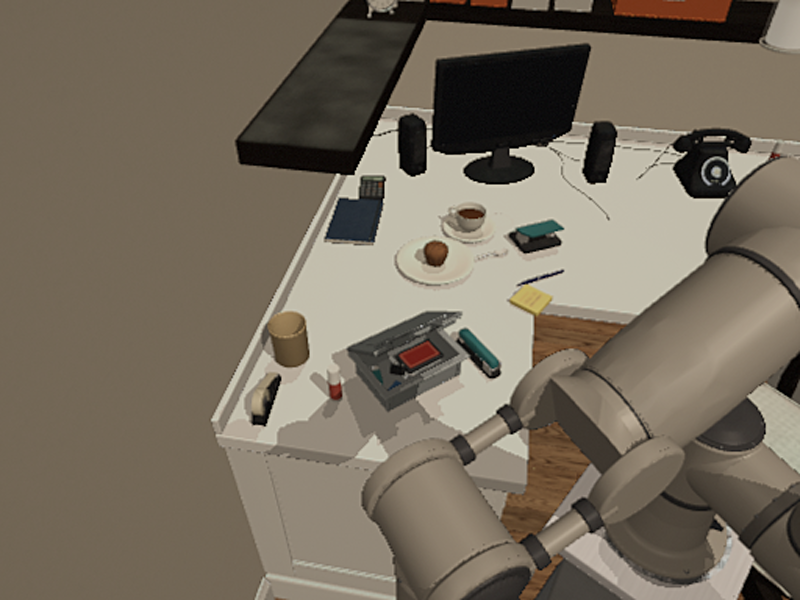

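View pics/top0.png

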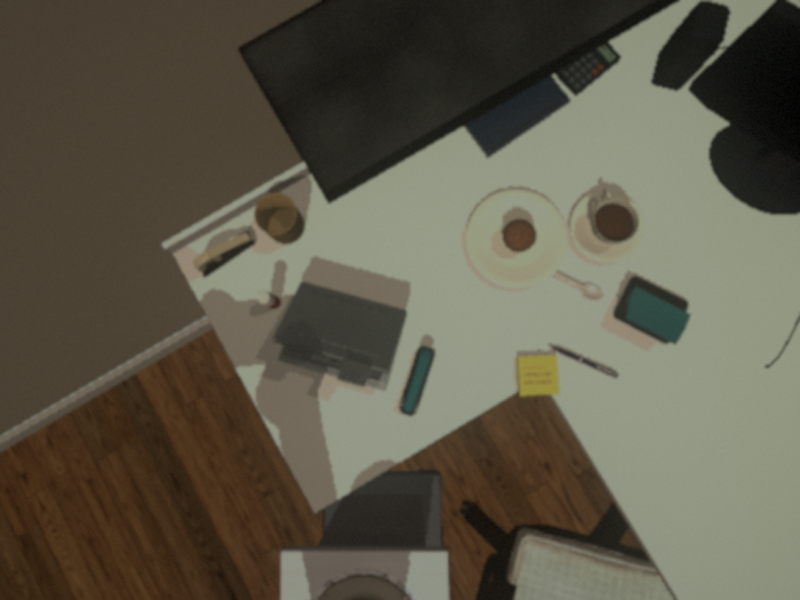

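The scene picture shows the box with its lid leaning open at about (410,360), glue stick (335,383) to its left, stapler (480,352) to its right. The top picture shows the box at (345,320), its front facing down in the image. Next I'll look at enlarged crops.

```bash
cat > h.py <<'E'
import numpy as np,cv2,pickle
from scipy.spatial.transform import Rotation as Ro
def load(n): return pickle.load(open(n+".pkl","rb"))
def proj(c,P):
    R=Ro.from_euler("xyz",c["rotation"]).as_matrix()
    q=(np.atleast_2d(P)-c["eye"])@R
    return np.c_[c["fx"]*q[:,0]/q[:,2]+c["cx"],c["fy"]*q[:,1]/q[:,2]+c["cy"]]
def ray(c,uv,z):
    R=Ro.from_euler("xyz",c["rotation"]).as_matrix()
    d=R@np.array([(uv[0]-c["cx"])/c["fx"],(uv[1]-c["cy"])/c["fy"],1]);e=np.array(c["eye"])
    return e+d*(z-e[2])/d[2]
def crop(c,u0,v0,w,h,s,fn):
    im=c["pixels"][v0:v0+h,u0:u0+w,::-1]
    cv2.imwrite(fn,cv2.convertScaleAbs(cv2.resize(im,None,fx=s,fy=s,interpolation=cv2.INTER_CUBIC),alpha=1.4,beta=20))
E
python3 - <<'E'
from h import *
crop(load("scene"),190,180,140,100,5.7,"pics/s1.png")
crop(load("top"),150,150,140,105,5.7,"pics/t1.png")
c=load("top")
print(ray(c,(200*.64,600*.64),0),ray(c,(351*.64,320*.64),60),proj(c,[[120,511,250],[0,0,0]])/.64,proj(load("scene"),[[120,511,250],[0,0,0]])/.64)
E
```

```text
[ 58.25317325 309.74951565   0.        ] [582.89366248  16.76160779  60.        ] [[  6.32918176 624.41180613]
 [363.00210092 633.90971083]] [[432.46289619 664.11523727]
 [662.23600674 517.49684685]]
```

View pics/s1.png

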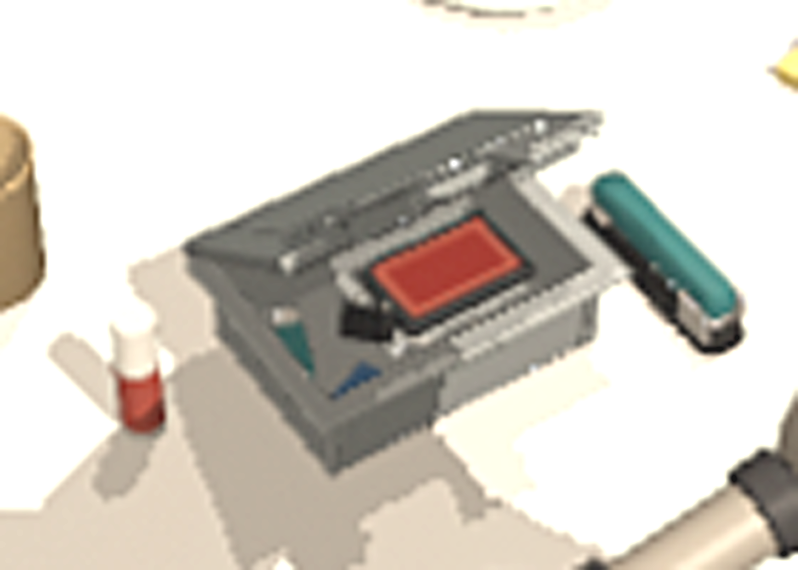

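View pics/t1.png

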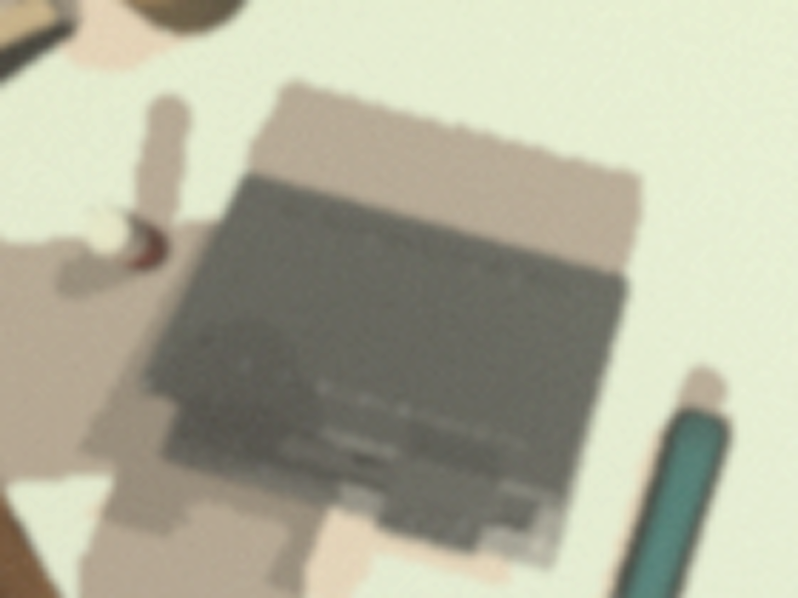

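The scene crop shows the rim's front-left corner near (328,440) and front-right near (630,270), with the lid's left hinge corner at (188,248). In the top crop the lid's back edge runs from (245,178) to (625,280) and its front-left corner is at (145,385). Next I'll fit the pose to these.

```bash
cat > fit.py <<'E'
from h import *
from scipy.optimize import least_squares
def lidp(p,a):  # point in lid_hinge frame -> box frame; open = front goes up
    c,s=np.cos(a),np.sin(a); p=np.array(p,float)
    return np.array([73.5+c*p[0]+s*p[2],p[1],67-s*p[0]+c*p[2]])
def clip(p,side,b,a): # clip-hinge frame point; b clip angle (0 down, out+up), a lid
    c,s=np.cos(b),np.sin(b)
    x=c*p[0]+s*p[2]; z=-s*p[0]+c*p[2]   # -z -> -x for b=+90
    return lidp([-146.5+x,50*side+p[1],8+z],a)
def W(q,P): return Ro.from_euler("z",q[2]).apply(np.atleast_2d(P))+[q[0],q[1],0]
E
cat > f1.py <<'E'
from fit import *
S,T=load("scene"),load("top")
sp=lambda u,v:(190+u/5.7,180+v/5.7); tp=lambda u,v:(150+u/5.7,150+v/5.7)
obs=[(S,sp(328,440),'b',(-74.5,104.5,65)),(S,sp(630,268),'b',(-74.5,-104.5,65)),(S,sp(335,474),'b',(-62,92,4)),
(S,sp(188,246),'l',(0,103.5,8)),(S,sp(475,112),'l',(0,-103.5,8)),
(T,tp(245,178),'l',(2,103.5,8)),(T,tp(627,280),'l',(2,-103.5,8)),(T,tp(145,385),'l',(-145,103.5,8)),(T,tp(560,572),'b',(-74.5,-104.5,65))]
def res(q):
    r=[]
    for c,uv,k,p in obs:
        P=p if k=='b' else lidp(p,q[3])
        r.append(proj(c,W(q,P))[0]-uv)
    return np.ravel(r)
f=least_squares(res,[583,17,-.26,.8],loss="soft_l1"); q=f.x
print(q); print(np.round(f.fun.reshape(-1,2),1))
np.save("q.npy",q)
for c,n,(u0,v0) in((S,"s",(190,180)),(T,"t",(150,150))):
    im=cv2.convertScaleAbs(cv2.resize(c["pixels"][v0:v0+100,u0:u0+140,::-1],None,fx=4,fy=4,interpolation=cv2.INTER_CUBIC),alpha=1.4,beta=20)
    def poly(P,col):
        p=(proj(c,W(q,P))-[u0,v0])*4; cv2.polylines(im,[p.astype(np.int32)],True,col,1)
    poly([(-74.5,104.5,65),(-74.5,-104.5,65),(74.5,-104.5,65),(74.5,104.5,65)],(0,0,255))
    poly([lidp(p,q[3]) for p in [(-145,103.5,9.5),(-145,-103.5,9.5),(2,-103.5,9.5),(2,103.5,9.5)]],(0,200,0))
    for s in(1,-1):
      for b,col in((1.57,(255,0,0)),(2.4,(255,0,255))):
        poly([clip(p,s,b,q[3]) for p in[(-7,-23,0),(-7,23,0),(-7,23,-41),(-7,-23,-41)]],col)
    if n=="s": A=im
cv2.imwrite("pics/ov.png",np.vstack([A,im])[:, :] if 0 else cv2.resize(np.hstack([A,im]),(800,286)) if 0 else np.vstack([A[100:380],im[100:420]]))
E
python3 f1.py
```

```text
[ 5.49666490e+02  3.27996403e+01 -2.69097538e-01  6.63029047e-01]
[[ 0.6 -1.7]
 [ 1.8 -0.1]
 [ 0.8  0.3]
 [-0.5 -0.3]
 [ 1.1 -1.2]
 [-0.8 -0.6]
 [ 0.2 -0.6]
 [-1.7  0. ]
 [-1.4  0.1]]
```

View pics/ov.png

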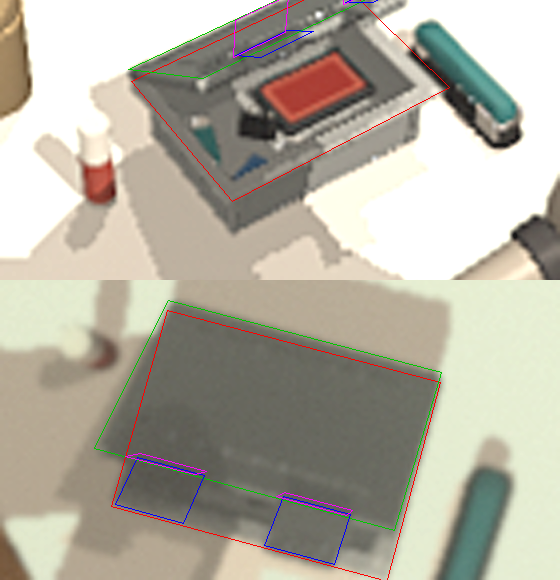

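The fit overlay matches the rim (red) and lid (green) well, so the lid angle is about 0.66. Next I'll check the shelf and glue stick clearances and compute the moves.

```bash
cat > mv.py <<'E'
from fit import *
from plant import bot
import sys
# usage: mv.py bx by ztip [cmdx cmdy cmdz] -> tool shift (m), from measured pose
def go(bx,by,zt,yaw_t=None):
    o=bot.get_obs(); q=np.load("q.npy")
    t=W(q,[(bx,by,0)])[0]; t[2]=zt+25
    R=Ro.from_euler("xyz",o["tcp_rot"])
    print("box",(bx,by,zt),"target",t.round(1),"shift",np.round(R.inv().apply(t-o["tool_pos"])/1000,4))
    return o
def here():
    o=bot.get_obs(); q=np.load("q.npy")
    b=Ro.from_euler("z",-q[2]).apply(o["tool_pos"]-[q[0],q[1],25])
    print("t",o["time"],"tip in box",b.round(1),"yaw rel",(np.rad2deg(o["tcp_rot"][2]-q[2]-np.pi)).round(2),"F",o["contact_force"].round(1),"q",o["joint_positions"].round(2))
if __name__=="__main__":
    here()
    a=list(map(float,sys.argv[1:]))
    for i in range(0,len(a),3): go(*a[i:i+3])
E
python3 - <<'E'
from h import *
S,T=load("scene"),load("top")
def tri(s,t):
    A=[];b=[]
    for c,uv in((S,s),(T,t)):
        d=ray(c,uv,0)-c["eye"];d/=np.linalg.norm(d);M=np.eye(3)-np.outer(d,d);A.append(M);b.append(M@c["eye"])
    return np.linalg.lstsq(np.vstack(A),np.hstack(b),rcond=None)[0].round()
k=.64
print("shelf",tri((240*k,150*k),(330*k,200*k)),tri((355*k,170*k),(330*k,200*k)),tri((240*k,150*k),(240*k,47*k)))
print("glue",tri((190+135/5.7,180+325/5.7),(150+105/5.7,150+230/5.7)),ray(S,(190+141/5.7,180+425/5.7),0))
E
python3 mv.py -38 0 225
```

```text
shelf [779.  79. 443.] [711.   6. 421.] [905. 117. 442.]
glue [625. 179.  82.] [625.33919301 181.38840706   0.        ]
t 0.1 tip in box [-541.3  346.5  226.1] yaw rel 2.19 F [-0.2 -0.1 -0.7] q [ 1.19  0.34  1.52  0.    1.28 -0.15]
box (-38.0, 0.0, 225.0) target [513.   42.9 250. ] shift [-0.4897 -0.3655  0.0015]
```

>>> play_rows:
  commands:
    - {"x": -0.03, "y": -0.022, "z": 0, "twist": 0.5}
    - {"x": -0.065, "y": -0.048, "z": 0, "twist": 1}
    - {"x": -0.1, "y": -0.075, "z": 0, "twist": 2.2}
    - {"x": -0.135, "y": -0.101, "z": 0, "twist": 2.2}
    - {"x": -0.17, "y": -0.127, "z": 0, "twist": 2.2}
    - {"x": -0.205, "y": -0.153, "z": 0, "twist": 2.2}
    - {"x": -0.24, "y": -0.179, "z": 0, "twist": 2.2}
    - {"x": -0.275, "y": -0.205, "z": 0, "twist": 2.2}
  jaw: 1

```text
time: 0.9
tool_pos: [341.6, 247.1, 251.6]
tcp_rot: [3.142, -0.0, 2.872]
contact_force: [0.9, 0.7, 1.1]
grip_width: 32.5
finger_force: 0.0
```

```bash
python3 mv.py -38 0 225
```

```text
t 0.9 tip in box [-257.6  151.2  226.6] yaw rel -0.0 F [0.9 0.7 1.1] q [ 0.44  0.15  1.78  0.    1.21 -0.86]
box (-38.0, 0.0, 225.0) target [513.   42.9 250. ] shift [-0.2196 -0.1512  0.0016]
```

>>> play_rows:
  commands:
    - {"x": -0.035, "y": -0.024, "z": 0, "twist": 0}
    - {"x": -0.07, "y": -0.048, "z": 0, "twist": 0}
    - {"x": -0.105, "y": -0.072, "z": 0, "twist": 0}
    - {"x": -0.14, "y": -0.096, "z": 0, "twist": 0}
    - {"x": -0.175, "y": -0.12, "z": 0, "twist": 0}
    - {"x": -0.205, "y": -0.14, "z": 0, "twist": 0}
    - {"x": -0.219, "y": -0.15, "z": 0, "twist": 0}
    - {"x": -0.219, "y": -0.15, "z": 0, "twist": 0}

```text
time: 1.7
tool_pos: [512.8, 44.4, 251.0]
tcp_rot: [-3.141, -0.001, 2.87]
contact_force: [0.4, 0.8, 0.5]
grip_width: 0.3
finger_force: 0.0
```

```bash
python3 mv.py -38 0 225
```

```text
t 1.7 tip in box [-38.6   1.4 226. ] yaw rel -0.16 F [0.4 0.8 0.5] q [-0.06  0.32  1.55 -0.    1.27 -1.36]
box (-38.0, 0.0, 225.0) target [513.   42.9 250. ] shift [-0.0006 -0.0014  0.001 ]
```

>>> play_rows:
  commands:
    - {"x": -0.01, "y": 0, "z": 0.02, "twist": 0}
    - {"x": -0.012, "y": 0, "z": 0.04, "twist": 0}
    - {"x": -0.012, "y": 0, "z": 0.06, "twist": 0}
    - {"x": -0.012, "y": 0, "z": 0.068, "twist": 0}
    - {"x": -0.012, "y": 0, "z": 0.076, "twist": 0}
    - {"x": -0.012, "y": 0, "z": 0.084, "twist": 0}
    - {"x": -0.012, "y": 0, "z": 0.092, "twist": 0}
    - {"x": -0.012, "y": 0, "z": 0.1, "twist": 0}

```text
time: 2.5
tool_pos: [523.9, 42.7, 151.6]
tcp_rot: [3.141, 0.001, 2.873]
contact_force: [-0.0, -0.4, 0.2]
grip_width: 0.5
finger_force: 0.0
```

>>> play_rows:
  commands:
    - {"x": 0, "y": 0, "z": 0.005, "twist": 0}
    - {"x": 0, "y": 0, "z": 0.01, "twist": 0}
    - {"x": 0, "y": 0, "z": 0.015, "twist": 0}
    - {"x": 0, "y": 0, "z": 0.02, "twist": 0}
    - {"x": 0, "y": 0, "z": 0.025, "twist": 0}
    - {"x": 0, "y": 0, "z": 0.03, "twist": 0}
    - {"x": 0, "y": 0, "z": 0.033, "twist": 0}
    - {"x": 0, "y": 0, "z": 0.036, "twist": 0}

```text
time: 3.3
tool_pos: [523.7, 42.6, 115.4]
tcp_rot: [3.142, -0.0, 2.872]
contact_force: [0.2, 0.8, 0.4]
grip_width: 0.5
finger_force: 0.0
```

```bash
python3 mv.py -26 0 79
```

```text
t 3.3 tip in box [-27.6   2.6  90.4] yaw rel -0.0 F [0.2 0.8 0.4] q [-0.06  0.49  1.7   0.    0.94 -1.37]
box (-26.0, 0.0, 79.0) target [524.6  39.7 104. ] shift [-0.0016 -0.0026  0.0114]
```

Run:
```python
from h import *
from plant import bot
S=bot.capture("scene");T=bot.capture("top")
for c,n in((S,"s"),(T,"t")): pickle.dump(c,open(n+"2.pkl","wb"))
crop(S,190,170,130,110,4.5,"/tmp/a.png");crop(T,150,150,130,110,4.5,"/tmp/b.png")
a=np.vstack([cv2.imread("/tmp/a.png")[:300],cv2.imread("/tmp/b.png")[100:400]]) if 0 else cv2.resize(np.hstack([cv2.imread("/tmp/a.png"),cv2.imread("/tmp/b.png")]),(800,338))
cv2.imwrite("pics/c2.png",a)
```

```text
(no output)
```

View pics/c2.png

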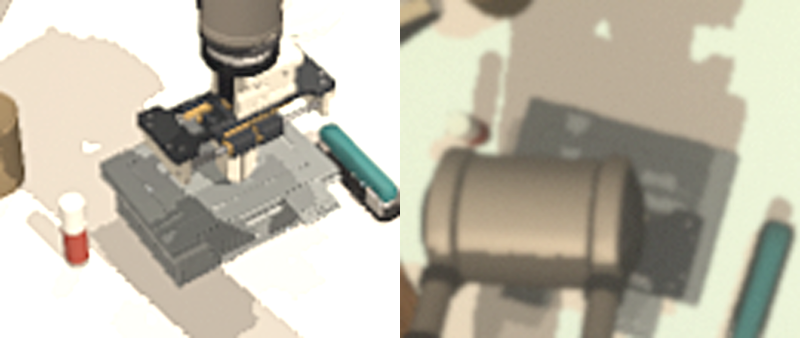

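The lid is almost shut under the fingertips at about (235,175), with the clips still standing out in front. I'll press on.

>>> play_rows:
  commands:
    - {"x": 0, "y": 0, "z": 0.003, "twist": 0}
    - {"x": 0, "y": 0, "z": 0.006, "twist": 0}
    - {"x": 0, "y": 0, "z": 0.008, "twist": 0}
    - {"x": 0, "y": 0, "z": 0.01, "twist": 0}
    - {"x": 0, "y": 0, "z": 0.011, "twist": 0}
    - {"x": 0, "y": 0, "z": 0.012, "twist": 0}
    - {"x": 0, "y": 0, "z": 0.012, "twist": 0}
    - {"x": 0, "y": 0, "z": 0.012, "twist": 0}

```text
time: 4.2
tool_pos: [523.7, 42.6, 103.8]
tcp_rot: [3.141, 0.0, 2.872]
contact_force: [-0.4, -0.9, 0.5]
grip_width: 0.3
finger_force: 0.3
```

>>> play_rows:
  commands:
    - {"x": 0, "y": 0, "z": 0.001, "twist": 0}
    - {"x": 0, "y": 0, "z": 0.001, "twist": 0}
    - {"x": 0, "y": 0, "z": 0.002, "twist": 0}
    - {"x": 0, "y": 0, "z": 0.002, "twist": 0}
    - {"x": 0, "y": 0, "z": 0.003, "twist": 0}
    - {"x": 0, "y": 0, "z": 0.003, "twist": 0}
    - {"x": 0, "y": 0, "z": 0.003, "twist": 0}
    - {"x": 0, "y": 0, "z": 0.003, "twist": 0}

```text
time: 5.0
tool_pos: [523.8, 42.6, 103.4]
tcp_rot: [3.141, 0.002, 2.873]
contact_force: [-8.3, -0.2, 23.0]
grip_width: 0.7
finger_force: 11.7
```

>>> play_rows:
  commands:
    - {"x": 0, "y": 0, "z": -0.02, "twist": 0}
    - {"x": 0, "y": 0, "z": -0.05, "twist": 0}
    - {"x": 0, "y": 0, "z": -0.075, "twist": 0}
    - {"x": 0.02, "y": 0.012, "z": -0.075, "twist": 0}
    - {"x": 0.045, "y": 0.03, "z": -0.075, "twist": 0}
    - {"x": 0.068, "y": 0.047, "z": -0.075, "twist": 0}
    - {"x": 0.068, "y": 0.047, "z": -0.075, "twist": 0}
    - {"x": 0.068, "y": 0.047, "z": -0.075, "twist": 0}

```text
time: 5.8
tool_pos: [470.8, 106.2, 175.9]
tcp_rot: [3.141, 0.001, 2.874]
contact_force: [0.6, -0.1, 0.3]
grip_width: 0.2
finger_force: 0.0
```

Run:
```python
from fit import *
from plant import bot
import mv
mv.here()
q=np.load("q.npy")
S=bot.capture("scene");pickle.dump(S,open("s3.pkl","wb"))
u0,v0,k=210,170,6
im=cv2.convertScaleAbs(cv2.resize(S["pixels"][v0:v0+95,u0:u0+120,::-1],None,fx=k,fy=k,interpolation=cv2.INTER_CUBIC),alpha=1.4,beta=20)
def poly(P,col): cv2.polylines(im,[((proj(S,W(q,P))-[u0,v0])*k).astype(np.int32)],True,col,1)
poly([lidp(p,0) for p in [(-145,103.5,9.5),(-145,-103.5,9.5),(2,-103.5,9.5),(2,103.5,9.5)]],(0,200,0))
for s in(1,-1):
  for b,col in((1.57,(255,0,0)),(2.2,(255,0,255))):
    poly([clip(p,s,b,0) for p in[(-7,-23,0),(-7,23,0),(-7,23,-41),(-7,-23,-41)]],col)
cv2.imwrite("pics/c3.png",im)
```

```text
t 5.8 tip in box [-95.6  49.8 150.9] yaw rel 0.07 F [ 0.6 -0.1  0.3] q [ 0.06  0.34  1.75 -0.    1.05 -1.24]
```

View pics/c3.png

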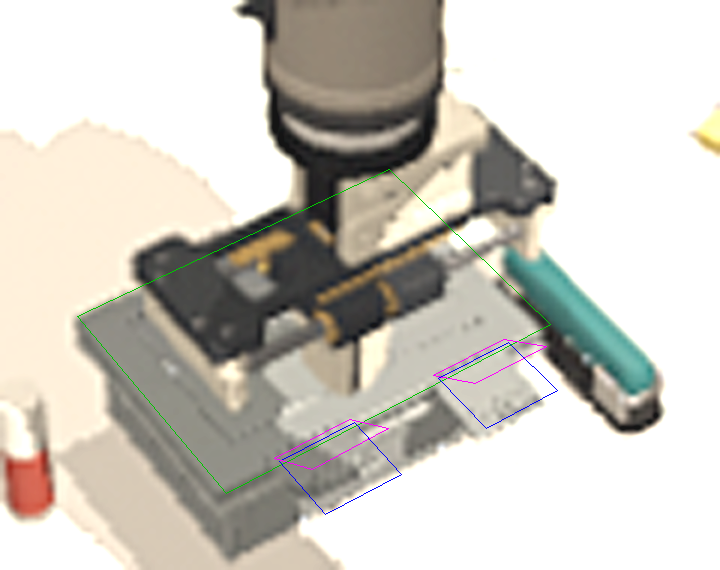

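Both clips stand out nearly level, close to the blue 1.57 outlines around (340,465) and (495,385). I'll fold the left one down from outside.

>>> play_rows:
  commands:
    - {"x": 0.012, "y": 0, "z": 0.02, "twist": 0}
    - {"x": 0.012, "y": 0, "z": 0.05, "twist": 0}
    - {"x": 0.012, "y": 0, "z": 0.065, "twist": 0}
    - {"x": 0.012, "y": 0, "z": 0.075, "twist": 0}
    - {"x": 0.012, "y": 0, "z": 0.085, "twist": 0}
    - {"x": 0.012, "y": 0, "z": 0.095, "twist": 0}
    - {"x": 0.012, "y": 0, "z": 0.105, "twist": 0}
    - {"x": 0.012, "y": 0, "z": 0.115, "twist": 0}

```text
time: 6.65
tool_pos: [459.2, 109.2, 60.2]
tcp_rot: [3.141, 0.0, 2.872]
contact_force: [0.4, 0.2, -0.6]
grip_width: 0.4
finger_force: 0.3
```

>>> play_rows:
  commands:
    - {"x": -0.002, "y": 0, "z": 0.001, "twist": 0}
    - {"x": -0.004, "y": 0, "z": 0.001, "twist": 0}
    - {"x": -0.006, "y": 0, "z": 0.001, "twist": 0}
    - {"x": -0.008, "y": 0, "z": 0.001, "twist": 0}
    - {"x": -0.009, "y": 0, "z": 0.001, "twist": 0}
    - {"x": -0.01, "y": 0, "z": 0.001, "twist": 0}
    - {"x": -0.011, "y": 0, "z": 0.001, "twist": 0}
    - {"x": -0.012, "y": 0, "z": 0.001, "twist": 0}

```text
time: 7.45
tool_pos: [467.6, 106.7, 58.9]
tcp_rot: [-3.14, -0.007, 2.872]
contact_force: [-7.0, 5.2, -2.3]
grip_width: 0.5
finger_force: 4.2
```

```bash
python3 mv.py -90 50 36
```

```text
t 7.45 tip in box [-98.7  49.4  33.9] yaw rel -0.01 F [-7.   5.2 -2.3] q [ 0.06  0.52  1.87  0.    0.75 -1.24]
box (-90.0, 50.0, 36.0) target [476.2 104.9  61. ] shift [-0.0087  0.0006 -0.0022]
```

>>> play_rows:
  commands:
    - {"x": -0.001, "y": 0, "z": 0, "twist": 0}
    - {"x": -0.002, "y": 0, "z": 0, "twist": 0}
    - {"x": -0.003, "y": 0, "z": 0, "twist": 0}
    - {"x": -0.004, "y": 0, "z": 0, "twist": 0}
    - {"x": -0.005, "y": 0, "z": 0, "twist": 0}
    - {"x": -0.006, "y": 0, "z": 0, "twist": 0}
    - {"x": -0.006, "y": 0, "z": 0, "twist": 0}
    - {"x": -0.006, "y": 0, "z": 0, "twist": 0}

```text
time: 8.25
tool_pos: [473.6, 105.1, 58.9]
tcp_rot: [-3.141, -0.007, 2.872]
contact_force: [-8.6, 4.2, -2.9]
grip_width: 0.3
finger_force: 4.0
```

```bash
python3 mv.py -90 50 36
```

```text
t 8.25 tip in box [-92.6  49.4  33.9] yaw rel -0.01 F [-8.6  4.2 -2.9] q [ 0.06  0.53  1.86  0.    0.76 -1.24]
box (-90.0, 50.0, 36.0) target [476.2 104.9  61. ] shift [-0.0026  0.0006 -0.0021]
```

The force stayed near 9 N over 6 mm, so the box may be sliding. I'll look.

```bash
cat > look.py <<'E'
from fit import *
from plant import bot
import sys
q=np.load("q.npy")
S=bot.capture("scene");T=bot.capture("top");pickle.dump(S,open("sL.pkl","wb"));pickle.dump(T,open("tL.pkl","wb"))
def mk(c,u0,v0,w,h,k):
    im=cv2.convertScaleAbs(cv2.resize(c["pixels"][v0:v0+h,u0:u0+w,::-1],None,fx=k,fy=k,interpolation=cv2.INTER_CUBIC),alpha=1.4,beta=20)
    P=[lidp(p,0) for p in [(-145,103.5,9.5),(-145,-103.5,9.5),(2,-103.5,9.5),(2,103.5,9.5)]]
    cv2.polylines(im,[((proj(c,W(q,P))-[u0,v0])*k).astype(np.int32)],True,(0,200,0),1); return im
a=mk(S,210,190,110,80,5);b=mk(T,160,150,100,80,5)
cv2.imwrite(sys.argv[1],cv2.resize(np.hstack([a[:, :],b[:, :]]),(800,305)) if len(sys.argv)<3 else a)
E
python3 look.py pics/c4.png
```

```text
(no output)
```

View pics/c4.png

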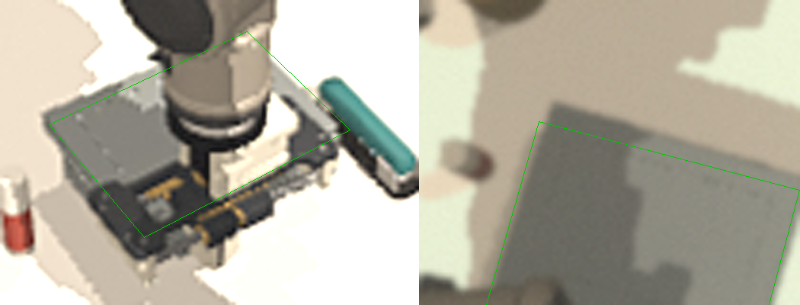

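>>> play_rows:
  commands:
    - {"x": 0.01, "y": 0, "z": 0, "twist": 0}
    - {"x": 0.03, "y": 0, "z": 0, "twist": 0}
    - {"x": 0.04, "y": 0, "z": -0.03, "twist": 0}
    - {"x": 0.04, "y": 0, "z": -0.07, "twist": 0}
    - {"x": 0.03, "y": -0.02, "z": -0.11, "twist": 0}
    - {"x": 0.015, "y": -0.06, "z": -0.115, "twist": 0}
    - {"x": 0.0, "y": -0.1, "z": -0.115, "twist": 0}
    - {"x": 0.0, "y": -0.1, "z": -0.115, "twist": 0}

```text
time: 9.15
tool_pos: [451.0, 4.0, 175.9]
tcp_rot: [-3.141, 0.005, 2.868]
contact_force: [0.2, 0.2, -1.0]
grip_width: 0.2
finger_force: 0.0
```

```bash
python3 look.py pics/c5.png;python3 mv.py
```

```text
t 9.25 tip in box [-89.3 -51.1 150.1] yaw rel -0.15 F [ 1.   0.8 -0.7] q [-0.15  0.29  1.84  0.    1.01 -1.45]
```

View pics/c5.png

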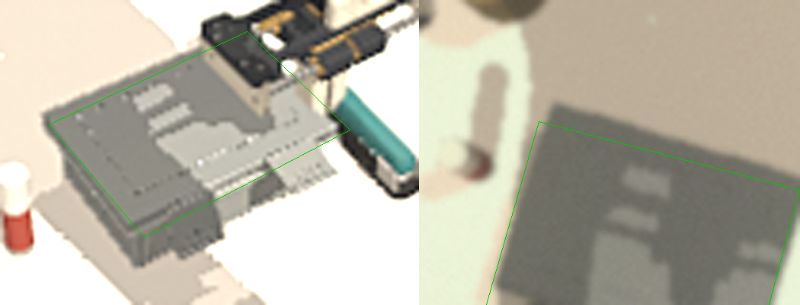

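The left clip looks folded down at about (200,230), and the box has slid a little. I'll refit its pose numerically.

```bash
cat > ref.py <<'E'
from fit import *
from scipy.optimize import minimize
from scipy.ndimage import map_coordinates
def G(c):
    g=cv2.GaussianBlur(cv2.cvtColor(c["pixels"],cv2.COLOR_RGB2GRAY).astype(float),(0,0),1.0)
    return cv2.Sobel(g,cv2.CV_64F,1,0),cv2.Sobel(g,cv2.CV_64F,0,1)
def edge(c,g,A,B,q,lo=.1,hi=.9):
    t=np.linspace(lo,hi,60)[:,None]; p=proj(c,W(q,np.array(A)*(1-t)+np.array(B)*t))
    d=p[-1]-p[0]; n=np.array([-d[1],d[0]])/np.linalg.norm(d)
    v=[map_coordinates(k,[p[:,1],p[:,0]],order=1,mode="nearest") for k in g]
    return np.mean(np.minimum(np.abs(v[0]*n[0]+v[1]*n[1]),120))
L=lambda x,y,z=8:lidp((x,y,z),0)
FL,FR,BL,BR=L(-145,103.5),L(-145,-103.5),L(2,103.5),L(2,-103.5)
def pose(S,T,q0,Se,Te):
    gS,gT=G(S),G(T)
    f=lambda q:-sum(edge(S,gS,*e[:2],q,*e[2:]) for e in Se)-sum(edge(T,gT,*e[:2],q,*e[2:]) for e in Te)
    best=None
    for dx in(-8,0,8):
      for dy in(-6,0,6):
        for dw in(-.04,0,.04):
          x=np.array(q0[:3])+[dx,dy,dw]
          r=minimize(f,x,method="Nelder-Mead",options=dict(initial_simplex=[x,x+[4,0,0],x+[0,4,0],x+[0,0,.02]]))
          if best is None or r.fun<best.fun: best=r
    return best.x,best.fun
E
python3 - <<'E'
from ref import *
q0=np.load("q.npy")[:3]
Se=[(FL,BL),(FL,FR,.1,.55)];Te=[(BL,BR),(BL,FL,.05,.5),(BR,FR,.05,.6)]
print("before",q0)
q,f=pose(load("sL"),load("tL"),q0+[12,-4,-.03],Se,Te);print("now",q,f)
print("top only",pose(load("sL"),load("tL"),q0+[12,-4,-.03],[],Te))
d=q-q0;print("shift",d)
np.save("q2.npy",q)
S=load("sL");T=load("tL");g=G(S)
for s in(1,-1):
  r=[(round(float(edge(S,g,clip((-7,-21,-41),s,b,0),clip((-7,21,-41),s,b,0),q,0,1)),1),round(b,2)) for b in np.arange(0,2,.05)]
  print(s,sorted(r)[::-1][:6])
u0,v0,k=205,190,6
im=cv2.convertScaleAbs(cv2.resize(S["pixels"][v0:v0+90,u0:u0+110,::-1],None,fx=k,fy=k,interpolation=cv2.INTER_CUBIC),alpha=1.4,beta=20)
def poly(c,P,col): cv2.polylines(c,[((proj(S,W(q,P))-[u0,v0])*k).astype(np.int32)],True,col,1)
poly(im,[FL,FR,BR,BL],(0,200,0))
for b,col in((0,(0,0,255)),(.5,(255,0,0))): poly(im,[clip(p,1,b,0) for p in[(-7,-23,0),(-7,23,0),(-7,23,-41),(-7,-23,-41)]],col)
cv2.imwrite("pics/c6.png",im)
E
```

```text
before [ 5.49666490e+02  3.27996403e+01 -2.69097538e-01]
now [ 5.65167641e+02  2.95263626e+01 -3.10621917e-01] -355.08657935500514
top only (array([ 5.64489594e+02,  2.92755139e+01, -3.15220453e-01]), np.float64(-304.95105157180205))
shift [15.50115072 -3.27327771 -0.04152438]
1 [(119.9, np.float64(0.65)), (119.7, np.float64(0.7)), (119.7, np.float64(0.6)), (119.4, np.float64(0.55)), (118.9, np.float64(0.75)), (118.9, np.float64(0.5))]
-1 [(120.0, np.float64(1.35)), (120.0, np.float64(1.3)), (120.0, np.float64(0.25)), (120.0, np.float64(0.2)), (120.0, np.float64(0.15)), (120.0, np.float64(0.1))]
```

View pics/c6.png

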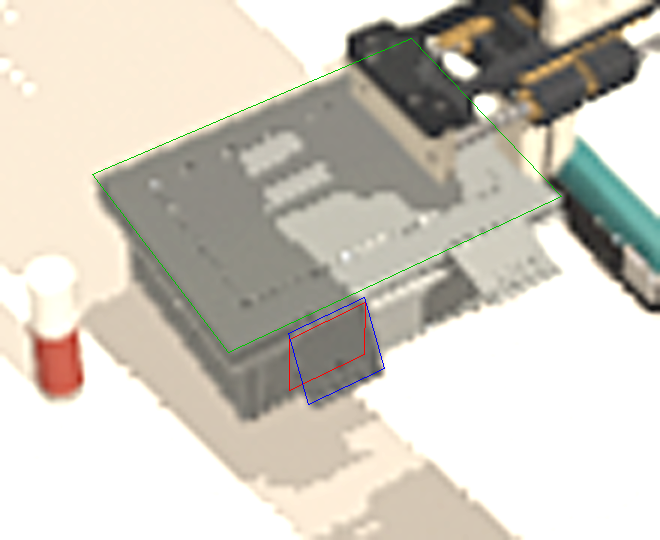

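The refit shows the left clip at about 0.5 with its barb on the lip, and the box moved 16 mm. Pushing flat made the contact jam, so I'll press inward and downward on the clip's face. I'm standing by the right clip, so I'll do that one first.

```bash
cp q2.npy q.npy; python3 mv.py -109 -50 150 -109 -50 46
```

```text
t 9.25 tip in box [-102.9  -56.4  150.1] yaw rel 2.23 F [ 1.   0.8 -0.7] q [-0.15  0.29  1.84  0.    1.01 -1.45]
box (-109.0, -50.0, 150.0) target [446.1  15.2 175. ] shift [0.0059 0.0066 0.0001]
box (-109.0, -50.0, 46.0) target [446.1  15.2  71. ] shift [0.006  0.0066 0.1041]
```

>>> play_rows:
  commands:
    - {"x": 0.006, "y": 0.006, "z": 0.02, "twist": 2.2}
    - {"x": 0.006, "y": 0.006, "z": 0.05, "twist": 2.2}
    - {"x": 0.006, "y": 0.006, "z": 0.065, "twist": 2.2}
    - {"x": 0.006, "y": 0.006, "z": 0.075, "twist": 2.2}
    - {"x": 0.006, "y": 0.006, "z": 0.085, "twist": 2.2}
    - {"x": 0.006, "y": 0.006, "z": 0.095, "twist": 2.2}
    - {"x": 0.006, "y": 0.006, "z": 0.1, "twist": 2.2}
    - {"x": 0.006, "y": 0.006, "z": 0.102, "twist": 2.2}

```text
time: 10.05
tool_pos: [445.6, 15.5, 72.4]
tcp_rot: [3.142, -0.0, 2.834]
contact_force: [0.5, 0.0, -0.1]
grip_width: 0.2
finger_force: 0.1
```

>>> play_rows:
  commands:
    - {"x": -0.003, "y": 0, "z": 0.001, "twist": 0}
    - {"x": -0.006, "y": 0, "z": 0.002, "twist": 0}
    - {"x": -0.01, "y": 0, "z": 0.004, "twist": 0}
    - {"x": -0.014, "y": 0, "z": 0.006, "twist": 0}
    - {"x": -0.018, "y": 0, "z": 0.009, "twist": 0}
    - {"x": -0.018, "y": 0, "z": 0.009, "twist": 0}
    - {"x": -0.018, "y": 0, "z": 0.009, "twist": 0}
    - {"x": -0.018, "y": 0, "z": 0.009, "twist": 0}

```text
time: 10.85
tool_pos: [462.8, 9.9, 63.7]
tcp_rot: [3.142, 0.0, 2.834]
contact_force: [-2.8, -0.6, -2.0]
grip_width: 0.7
finger_force: 1.2
```

```bash
python3 mv.py
```

```text
t 10.85 tip in box [-91.4 -50.   38.7] yaw rel 0.17 F [-2.8 -0.6 -2. ] q [-0.14  0.49  1.92 -0.    0.73 -1.41]
```

>>> play_rows:
  commands:
    - {"x": -0.001, "y": 0, "z": 0.001, "twist": 0}
    - {"x": -0.002, "y": 0, "z": 0.002, "twist": 0}
    - {"x": -0.003, "y": 0, "z": 0.002, "twist": 0}
    - {"x": -0.003, "y": 0, "z": 0.002, "twist": 0}
    - {"x": -0.003, "y": 0, "z": 0.002, "twist": 0}
    - {"x": 0.01, "y": 0, "z": 0.0, "twist": 0}
    - {"x": 0.03, "y": 0, "z": 0, "twist": 0}
    - {"x": 0.04, "y": 0, "z": -0.03, "twist": 0}

```text
time: 11.65
tool_pos: [422.5, 22.4, 92.1]
tcp_rot: [-3.141, -0.005, 2.834]
contact_force: [0.7, 0.2, 0.4]
grip_width: 0.2
finger_force: 0.0
```

>>> play_rows:
  commands:
    - {"x": 0.0, "y": 0, "z": -0.045, "twist": 0}
    - {"x": 0, "y": 0, "z": -0.085, "twist": 0}
    - {"x": -0.01, "y": 0.0, "z": -0.1, "twist": 0}
    - {"x": -0.01, "y": 0, "z": -0.1, "twist": 0}
    - {"x": -0.01, "y": 0, "z": -0.1, "twist": 0}
    - {"x": -0.01, "y": 0, "z": -0.1, "twist": 0}
    - {"x": -0.01, "y": 0, "z": -0.1, "twist": 0}
    - {"x": -0.01, "y": 0, "z": -0.1, "twist": 0}

```text
time: 12.45
tool_pos: [433.7, 19.1, 192.8]
tcp_rot: [-3.141, -0.002, 2.834]
contact_force: [-0.1, -0.5, 0.7]
grip_width: 0.5
finger_force: 0.0
```

```bash
cat > chk.py <<'E'
from ref import *
from plant import bot
S=bot.capture("scene");T=bot.capture("top")
q0=np.load("q.npy")[:3]
Se=[(FL,BL),(FL,FR,.1,.5)];Te=[(BL,BR),(BL,FL,.05,.5),(BR,FR,.05,.6)]
q,f=pose(S,T,q0,Se,Te);print("prev",q0,"now",q,f, "total",q[:2]-[549.7,32.8])
np.save("q3.npy",q);g=G(S)
for s in(1,-1):
  r=[(round(float(edge(S,g,clip((-7,-21,-41),s,b,0),clip((-7,21,-41),s,b,0),q,0,1))),round(float(b),2)) for b in np.arange(-.1,1.6,.1)]
  print(s,[f"{b}:{v}" for v,b in r])
E
python3 chk.py; python3 mv.py
```

```text
prev [ 5.65167641e+02  2.95263626e+01 -3.10621917e-01] now [ 5.66366565e+02  2.96567034e+01 -3.09299010e-01] -361.28197777990175 total [16.66656489 -3.1432966 ]
1 ['-0.1:9', '0.0:22', '0.1:26', '0.2:60', '0.3:99', '0.4:113', '0.5:118', '0.6:120', '0.7:120', '0.8:119', '0.9:117', '1.0:115', '1.1:113', '1.2:111', '1.3:112', '1.4:78', '1.5:48']
-1 ['-0.1:120', '0.0:120', '0.1:120', '0.2:120', '0.3:88', '0.4:47', '0.5:24', '0.6:12', '0.7:7', '0.8:6', '0.9:7', '1.0:11', '1.1:19', '1.2:35', '1.3:61', '1.4:76', '1.5:77']
t 12.55 tip in box [-121.7  -50.1  168.2] yaw rel 0.17 F [-0.4  0.4  0.4] q [-0.13  0.24  1.85  0.    1.05 -1.4 ]
```

The right clip has snapped to about 0 and the box didn't move. I'll do the same on the left.

```bash
cp q3.npy q.npy; python3 mv.py -118 50 48
```

```text
t 12.55 tip in box [-122.9  -50.4  168.2] yaw rel 0.1 F [-0.4  0.4  0.4] q [-0.13  0.24  1.85  0.    1.05 -1.4 ]
box (-118.0, 50.0, 48.0) target [469.2 113.2  73. ] shift [-0.0052  0.1004  0.1202]
```

>>> play_rows:
  commands:
    - {"x": -0.005, "y": 0.03, "z": 0, "twist": 0}
    - {"x": -0.005, "y": 0.07, "z": 0.0, "twist": 0}
    - {"x": -0.005, "y": 0.1, "z": 0.02, "twist": 0}
    - {"x": -0.005, "y": 0.1, "z": 0.05, "twist": 0}
    - {"x": -0.005, "y": 0.1, "z": 0.09, "twist": 0}
    - {"x": -0.005, "y": 0.1, "z": 0.11, "twist": 0}
    - {"x": -0.005, "y": 0.1, "z": 0.12, "twist": 0}
    - {"x": -0.005, "y": 0.1, "z": 0.12, "twist": 0}

```text
time: 13.35
tool_pos: [468.7, 112.7, 72.7]
tcp_rot: [-3.141, -0.002, 2.834]
contact_force: [0.0, -0.0, -0.1]
grip_width: 0.4
finger_force: 0.0
```

>>> play_rows:
  commands:
    - {"x": -0.005, "y": 0, "z": 0, "twist": 0}
    - {"x": -0.009, "y": 0, "z": 0.0, "twist": 0}
    - {"x": -0.013, "y": 0, "z": 0.002, "twist": 0}
    - {"x": -0.017, "y": 0, "z": 0.004, "twist": 0}
    - {"x": -0.021, "y": 0, "z": 0.006, "twist": 0}
    - {"x": -0.025, "y": 0, "z": 0.009, "twist": 0}
    - {"x": -0.028, "y": 0, "z": 0.01, "twist": 0}
    - {"x": -0.028, "y": 0, "z": 0.01, "twist": 0}

```text
time: 14.15
tool_pos: [493.2, 105.2, 63.4]
tcp_rot: [-3.141, -0.007, 2.834]
contact_force: [-12.5, 7.9, 8.0]
grip_width: 0.2
finger_force: 7.0
```

```bash
python3 mv.py
```

```text
t 14.15 tip in box [-92.7  49.7  38.4] yaw rel 0.09 F [-12.5   7.9   8. ] q [ 0.06  0.54  1.8   0.    0.8  -1.21]
```

>>> play_rows:
  commands:
    - {"x": 0.01, "y": 0, "z": 0, "twist": 0}
    - {"x": 0.03, "y": 0, "z": 0, "twist": 0}
    - {"x": 0.035, "y": -0.01, "z": -0.04, "twist": 0}
    - {"x": 0.035, "y": -0.03, "z": -0.09, "twist": 0}
    - {"x": 0.03, "y": -0.07, "z": -0.12, "twist": 0}
    - {"x": 0.03, "y": -0.1, "z": -0.12, "twist": 0}
    - {"x": 0.03, "y": -0.1, "z": -0.12, "twist": 0}
    - {"x": 0.03, "y": -0.1, "z": -0.12, "twist": 0}

```text
time: 14.95
tool_pos: [437.6, 17.4, 184.2]
tcp_rot: [3.141, 0.002, 2.832]
contact_force: [0.6, 0.2, -0.0]
grip_width: 0.1
finger_force: 0.0
```

```bash
python3 chk.py; python3 mv.py
```

```text
prev [ 5.66366565e+02  2.96567034e+01 -3.09299010e-01] now [ 5.66492948e+02  2.94951352e+01 -3.13692114e-01] -347.13105414507197 total [16.79294753 -3.30486477]
1 ['-0.1:89', '0.0:120', '0.1:120', '0.2:120', '0.3:82', '0.4:33', '0.5:18', '0.6:14', '0.7:13', '0.8:13', '0.9:13', '1.0:13', '1.1:16', '1.2:30', '1.3:83', '1.4:120', '1.5:120']
-1 ['-0.1:117', '0.0:120', '0.1:120', '0.2:120', '0.3:92', '0.4:47', '0.5:22', '0.6:11', '0.7:6', '0.8:4', '0.9:5', '1.0:9', '1.1:17', '1.2:33', '1.3:61', '1.4:76', '1.5:78']
t 15.05 tip in box [-119.5  -49.9  158.5] yaw rel 0.1 F [ 0.1 -0.2 -0.2] q [-0.13  0.26  1.85  0.    1.03 -1.4 ]
```

Run:
```python
from ref import *
from plant import bot
S=bot.capture("scene");q=np.load("q3.npy");g=G(S)
np.minimum_=None
import ref
ref.np=type("N",(),{**np.__dict__,"minimum":staticmethod(lambda a,b:a)})
for s in(1,-1):
  print(s,[(round(float(b),2),round(float(ref.edge(S,g,clip((-7,-21,-41),s,b,0),clip((-7,21,-41),s,b,0),q,0,1)))) for b in np.arange(-.1,.7,.05)])
```

```text
1 [(-0.1, 107), (-0.05, 157), (0.0, 202), (0.05, 228), (0.1, 228), (0.15, 204), (0.2, 167), (0.25, 126), (0.3, 87), (0.35, 56), (0.4, 33), (0.45, 22), (0.5, 17), (0.55, 16), (0.6, 16), (0.65, 16)]
-1 [(-0.1, 135), (-0.05, 175), (0.0, 205), (0.05, 217), (0.1, 210), (0.15, 188), (0.2, 157), (0.25, 123), (0.3, 92), (0.35, 67), (0.4, 47), (0.45, 33), (0.5, 22), (0.55, 15), (0.6, 11), (0.65, 8)]
```

Both clips read about 0.05 rad, which is zero within the calibration error. I'm handing in.

```bash
python3 -c "
from plant import bot
print(bot.close_job())"
```

```text
the job is handed in; nothing more can be done
None
```

I pushed the lid shut and snapped both clips beneath the rim's lip, and handed the job in. In the last image fits each clip measured about 0.05 rad from fully folded, and the box had slid about 17 mm, inside the 50 mm limit.

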